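# Throw the gearbox lever into the yellow-marked notch

### The arm

A 7-joint arm with a two-finger parallel gripper is mounted at the origin on a cart in front of the work surface, level with it; the furniture and walls round the work are solid. World frame = base frame: x ahead of the robot, y to its left, z up, the work surface at z = 0. Lengths are in m, angles in rad, forces in N, time in s.
With the tool pointing down it reaches from about 0.4 to 0.85 m from the base axis. Payload 6.9 kg.
Tool frame: the origin (TCP) lies between the finger pads; the fingertips stand 17 mm ahead of it and the grasp point (between the pads) lies 2 mm behind it; z points along the fingers, y is the direction in which the jaws open and shut (so a half turn about z gives the same grasp; the last joint's range is limited). The gripper opens to 85 mm and grips with 20 to 120 N. Pads are 22 mm wide; open, the fingers measure 114 mm over their backs; the gripper's body (76 mm by 85 mm) begins 54 mm behind the grasp point. The pads swing forward as they close: fully open they stand 13 mm farther back than shut.
Start: joints at [1.298, 0.507, -0.238, 1.5, 0.126, 1.149, -0.155], TCP at [0.231, -0.581, 0.248] pointing down, gripper open.
Joint ranges: [-3.08, 3.08], [-0.24, 2.05], [-1.43, 1.35], [0, 2.5], [-1.52, 4.66], [0.17, 1.96], [-2.89, 2.89]. Speed limits (rad/s): [2.39, 2.39, 3.14, 3.14, 3.14, 3.14, 3.14].

### API

Orientations are given as a rotation vector (axis times angle).
In Python, from cell import * gives the robot as it stands. The module is installed in compiled form; this text tells all that it offers.
- The arm moves only by the shell command python3 -m crank 'ROWS'. ROWS is JSON, a list of rows, each a list of 5 numbers: the shift along the tool's x, y, z in cm, then the turn about the tool's z in degrees, then the gripper's target within -1 to 1 (shut at 1, half-way at 0, fully open at -1). A call has 1 to 5 rows; each row shifts and turns the pose as measured when the row begins, along the tool's axes as they then stand; what a row does not reach is not made up. A row lasts 1/8 s, in which the tool goes at most 62.5 mm and 10.7 degrees, less where a joint would pass 70% of its speed; a pose out of reach is approached as far as the arm can. A call is refused whole if a number of a shift passes 6.25 or a number of a turn 10.7, either way. A call with a gripper value outside its range is refused whole. The fingers move at their own pace and stop on an object; the grip force is fixed at half the most. Time passes only in rows, so rows that do not move let the fingers close. It gives the time, the measured TCP pose, the force and the opening at its end, in the units of the state.
- sense(): the state, without advancing time (a new reading comes with each control period).
- read_camera(name): name is "side" or "top" or "wrist"; returns a dict with "pixels" (420x560x3 uint8, red, green, blue), "K" (3x3 intrinsics, pixels), "position" and "attitude" of the camera in the world; the wrist camera has in their place "tool_from_camera" (4x4, takes a point from camera to tool coordinates, whose origin is the TCP and whose axes are the flange's). Camera axes: x right, y up, looking along -z (the intrinsics and any distortion apply to the point x, -y, -z); pixel columns grow to the right and rows downward; lengths in m; the calibration is good to about 2 mm. A picture is of the moment at which its call begins: read the wrist's pose just before it. There is no depth.
- finish_job(): hands the job in, once; it reports no verdict.
The state is a dict: "time_s": time; "joints": joint angles; "dq": joint speeds; "tau": joint torques, N m; "position": TCP position; "eef_rot": TCP orientation; "wrist_force": force on the tool from outside, world axes, zero at the start; "torque": the same for the moment, N m; "width": finger opening in m.
Only numpy, scipy, OpenCV 4.12 (cv2) and the standard library are available. Lean on these libraries where they do the work, as an engineer would, in place of code of your own. Each camera call takes 0.05 s, during which the arm holds its last target. There are 200 camera calls.

### The job

Put the small feed gearbox on the bench into the gear marked by the yellow button: draw the sprung knob on its lever up out of the wide neutral slot, swing the lever over to the yellow-marked notch and let the plunger drop fully home in it, then let go. The notched plate may sit up to six degrees off the buttons either way, so feel for the notch nearest the yellow one. Leave the sanding block, the plaster rock and the tape measure beside the gearbox where they are.

Things in the scene. Friction and masses are not known exactly. Their poses are not given: they have to be found in the camera images.
- gearbox: Grey cast gearbox with an aluminium cover, fixed to the bench. Origin: on the bench right below the lever's upright pivot; the lever sweeps over its -x side (about towards the robot), z up. Spans x -148 to +38 mm, y -100 to +100 mm, a pulley to y +109 and a shaft to -112; cover top 60 mm above the bench. The lever hub at the pivot (28 mm wide) tops out 94 mm above the bench.
- pivot (a point): On the pivot axis, level with the top of the notched plate (74 mm above the bench; outer radius 114 mm). From its +y end the plate has a wide neutral slot, then three notches 34 mm (0.34 rad) apart on the pin's 100 mm circle, 10 mm deep, 11 mm wide for the 8 mm flat-ended pin. As seen from the pivot each lies within 0.10 rad either way of its own button, all shifted alike.
- neutral (a point): Middle of the wide neutral slot, on the 100 mm circle, level with the plate's top (74 mm above the bench), where the plunger's pin stands at the start; the slot's end wall towards the notches lets the lever swing only up to about 0.26 to 0.46 rad while the plunger is home.
- lever (a joint): Swing of the flat steel lever (14 mm wide, top 86 mm above the bench) about the pivot, rad, 0 to 1.54, growing anticlockwise from above, from the neutral slot to the notches. At q it points along (cos(q+2.362), sin(q+2.362)) in the gearbox's x, y. Stays where left (friction 0.08 N m); starts at 0.06 to 0.20, the plunger down in the neutral slot.
- plunger (a joint): Height of the sprung plunger, m: 0 home (in a notch or the neutral slot), 0.009 with its pin on a land of the plate, 0.016 fully drawn. Pull the knob up to draw it; a spring pushes it down, 4 N at 0 to 8 N at 0.016. Pushed lightly sideways and free to drop, it slides along the lands (2 to 3 N) and snaps into the next notch; the notch walls then stop the lever, with 1.5 mm play each way.
- knob (a point): Grip point of the black round plunger knob on the lever, 100 mm from the pivot: the knob is an upright cylinder 25 mm in diameter and 39 mm high, this point is on its axis 24 mm above its underside and 15 mm below its top; 120 mm above the bench when home. A 21 mm collar below it on the lever reaches 94 mm above the bench.
- pointer (a point): End of the lever's red pointer, 123 mm from the pivot, on the lever's centre line, 82 mm above the bench.
- mark_yellow: Yellow round button on the cover, 18 mm in diameter, 12 mm high, 134 mm from the pivot, just outside the plate: it marks the notch to engage. Origin: centre of its underside, 60 mm above the bench. It may be at any of the three button places.
- mark_black1: Black round button, same size and radius, marking another notch. Origin: centre of its underside.
- mark_black2: Black round button, same size and radius, marking another notch. Origin: centre of its underside.
- sanding_block: Bystander beside the gearbox, loose: brown sanding block, 56 x 101 x 26 mm. Origin: centre of its underside. Leave alone.
- rock_cast: Bystander beside the gearbox, loose: speckled grey plaster rock casting, about 54 x 80 x 36 mm. Origin: centre of its underside. Leave alone.
- tape_measure: Bystander beside the gearbox, loose: orange tape measure, 66 x 78 x 38 mm. Origin: centre of its underside. Leave alone.

How it is judged:
By the outcome, as a careful person would: the job done as asked, in the order asked, and still so for the second after the job is handed in, with the robot touching nothing.
It also fails if it takes over 45 s, if anything falls off the work surface, if the arm or the gripper's body presses on something with over 40 N, if the wrist force passes 120 N, or if a joint passes its speed limit or range.

## Working session

There is one attempt and no reset: what is moved stays moved. The work goes in short steps, Python scripts to look and compute and a shell command to move; the robot and the scene stay as the last step left them, time stands still between calls to the robot, and variables do not carry over. Pictures are saved under pics/ and viewed, about 8 in all and at most 12, crops included, and the job is handed in when it is done.

```bash
mkdir -p pics; python3 - <<'E'
from cell import *
import cv2,numpy as np
s=sense();print(s)
for n in("top","side"):
    c=read_camera(n);cv2.imwrite(f"pics/{n}0.png",c["pixels"][:,:,::-1]);print(n,c["K"],c["position"],c["attitude"],[k for k in c])
E
```

```text
{'time_s': 0.0, 'joints': array([ 1.2974681 ,  0.50835746, -0.23753062,  1.50111637,  0.12568665,
        1.14891169, -0.15481546]), 'dq': array([-0.00136082,  0.0005165 ,  0.00045983, -0.00198345,  0.00296856,
        0.00028751, -0.00057644]), 'tau': array([ 1.12980972e-03, -6.20607090e+01, -2.18677171e+00, -2.49654508e+01,
        1.25834884e-02,  1.21877517e-02, -2.11086598e-05]), 'position': array([ 0.23090577, -0.58027686,  0.24742335]), 'eef_rot': array([-3.08366698e+00, -5.91176376e-01,  5.59533309e-04]), 'wrist_force': array([ 0.14097057, -0.4709047 ,  0.22060779]), 'torque': array([-0.02564529,  0.02886292,  0.01576341]), 'width': 0.08533598238212135}
top [[403.51796565   0.         283.56423638]
 [  0.         403.51796565 206.25977711]
 [  0.           0.           1.        ]] [0.30491594 0.11010632 1.18998239] [ 0.1395157  -0.1425688  -1.56884318] ['pixels', 'K', 'position', 'attitude']
side [[410.7186301    0.         282.47862374]
 [  0.         410.7186301  211.63562432]
 [  0.           0.           1.        ]] [ 0.53217561 -0.6186029   0.60093306] [0.95538983 0.02597952 0.05955215] ['pixels', 'K', 'position', 'attitude']
```

View pics/top0.png

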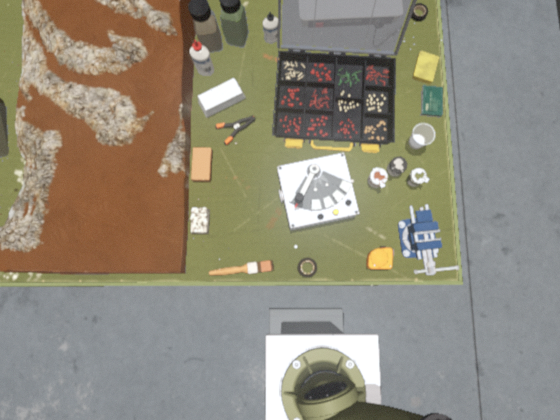

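View pics/side0.png

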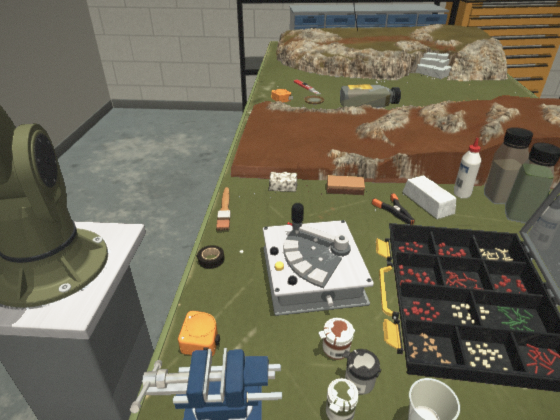

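The gearbox is at about (318,190) in the top view, with the lever hub near (314,170), the knob near (298,200) and the yellow button near (336,212). In the side view the knob is at about (297,215) and yellow at (279,267). I'll enlarge both.

```bash
python3 - <<'E'
import cv2,numpy as np
a=cv2.imread("pics/top0.png")[145:240,265:370]; b=cv2.imread("pics/side0.png")[195:320,255:380]
a=cv2.resize(a,(0,0),fx=6,fy=6,interpolation=cv2.INTER_CUBIC);b=cv2.resize(b,(0,0),fx=4.7,fy=4.7,interpolation=cv2.INTER_CUBIC)
cv2.imwrite("pics/tc.png",a);cv2.imwrite("pics/sc.png",b)
E
```

```text
(no output)
```

View pics/tc.png

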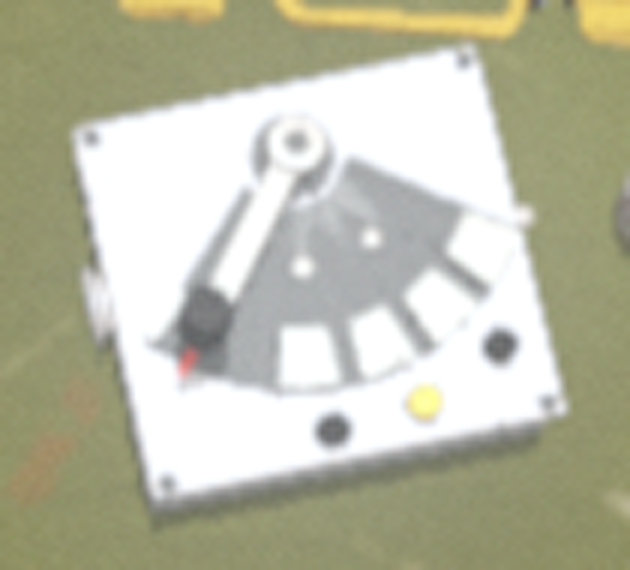

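View pics/sc.png

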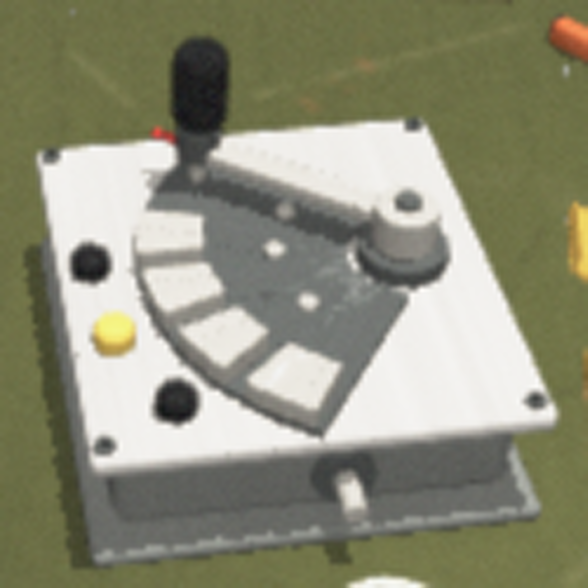

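Yellow marks the middle notch. In the top crop its button is at (425,403) and the gap next to it at about (412,320). The lever lies over the neutral slot with the pointer at (188,365). Next I fit the pivot position and world angles from both views.

```bash
cat > h.py <<'E'
from cell import *
import cv2,numpy as np
from scipy.spatial.transform import Rotation as R
from scipy.optimize import least_squares
def proj(c,P):
    p=(np.atleast_2d(P)-c["position"])@R.from_rotvec(c["attitude"]).as_matrix()
    p=p*[1,-1,-1]; q=p@c["K"].T; return q[:,:2]/q[:,2:]
def tool():
    s=sense(); return s,R.from_rotvec(s["eef_rot"])
E
python3 - <<'E'
from h import *
T=read_camera("top");S=read_camera("side")
t=lambda *p:(np.array(p)+.5)/6-.5+[265,145]
s=lambda *p:(np.array(p)+.5)/4.7-.5+[255,195]
def pts(v):
    x,y,l,b,n=v[:5]
    f=lambda r,a,z:[x+r*np.cos(a),y+r*np.sin(a),z]
    hub=f(0,0,.094);B=[f(.134,b+k*.34,.072) for k in(-1,0,1)];N=[f(.1,n+k*.34,.074) for k in(-1,0,1)]
    kt=f(.1,l,.135);pt=f(.123,l,.082)
    return hub,B,N,kt,pt
ot=[t(296,141),t(333,429),t(425,402),t(500,345),t(207,311),t(185,378)]
os=[s(409,202),s(90,262),s(114,330),s(177,398),s(201,52),s(156,133)]
nt=[t(345,352),t(410,325),t(466,275)]
ns=[s(172,257),s(202,314),s(257,364)]
def res(v,full=False):
    hub,B,N,kt,pt=pts(v)
    P=[hub,*B,kt,pt]
    r=np.r_[proj(T,P)-ot+v[5:7],proj(S,P)-os+v[7:9]]
    # notches: tangential only
    x,y,_,_,n=v[:5];rn=[]
    for c,o in((T,nt),(S,ns)):
        for k in range(3):
            a=n+(k-1)*.34
            p=proj(c,[[x+.1*np.cos(a+d),y+.1*np.sin(a+d),.074] for d in(-.01,.01)])
            r2=proj(c,[[x+rr*np.cos(a),y+rr*np.sin(a),.074] for rr in(.09,.11)])
            m=r2.mean(0);d=r2[1]-r2[0];nn=np.array([-d[1],d[0]])/np.hypot(*d)
            rn.append(nn@(m-o[k]+(v[5:7] if c is T else v[7:9])))
    return np.r_[r.ravel(),rn,np.array(v[5:9])/1.0] 
o=least_squares(res,[.4,.08,-2.2,-1.7,-1.7,0,0,0,0],loss="soft_l1")
print(o.x.round(4));print(o.fun.round(1))
x,y,l,b,n=o.x[:5]
print("knob",x+.1*np.cos(l),y+.1*np.sin(l),"target",x+.1*np.cos(n),y+.1*np.sin(n),"q diff",n-l,"shift",n-b)
E
```

```text
[ 0.6115  0.0187 -3.6087 -2.6708 -2.5757 -0.9681 -0.2504 -0.1763  0.5353]
[ 0.3  0.1  0.5  0.1  0.5 -0.2  0.6 -0.2  0.   0.  -0.8 -0.1  0.   0.1
 -0.  -1.3  0.1 -0.6  0.2 -0.8  0.2  0.2 -0.5  0.5  0.  -0.   0.9 -1.4
 -0.3  0.4 -1.  -0.3 -0.2  0.5]
knob 0.5222508295012916 0.06369577496304646 target 0.5271276720691749 -0.034946830006564004 q diff 1.0329440987666314 shift 0.09510320995459276
```

```bash
cat >> h.py <<'E'
PIV=np.array([.6115,.0187]); AL=2.6745; AN=3.7075
def to(goal,jaw=None):
    s,r=tool(); d=r.inv().apply(np.array(goal)-s["position"])*100
    m=r.as_matrix(); out=[d.round(2)]
    if jaw is not None:
        j=r.inv().apply([np.cos(jaw),np.sin(jaw),0]); a=np.degrees(np.arctan2(-j[0],j[1])); a=(a+90)%180-90
        out.append(round(a,1))
    print(*out,"axes x",m[:,0].round(3),"y",m[:,1].round(3),"z",m[:,2].round(3),"F",s["wrist_force"].round(1),"w",s["width"].round(4),"t",s["time_s"],"q7",s["joints"][6].round(2))
E
python3 -c "
from h import *
to([.5222,.0637,.24],AN+np.pi/2)"
```

```text
Traceback (most recent call last):
  File "h.py", line 17, in to
    print(*out,"axes x",m[:,0].round(3),"y",m[:,1].round(3),"z",m[:,2].round(3),"F",s["wrist_force"].round(1),"w",s["width"].round(4),"t",s["time_s"],"q7",s["joints"][6].round(2))
                                                                                                                  ^^^^^^^^^^^^^^^^
AttributeError: 'float' object has no attribute 'round'
```

```bash
sed -i 's/s\["width"\].round(4)/round(s["width"],4)/' h.py
python3 -c "
from h import *
to([.5222,.0637,.24],AN+np.pi/2)"
```

```text
[ 50.88 -49.08   0.83] -10.7 axes x [ 0.929  0.37  -0.   ] y [ 0.37  -0.929 -0.001] z [-0.     0.001 -1.   ] F [ 0.2  0.2 -0.1] w 0.0853 t 0.2 q7 -0.15
```

```bash
python3 -m crank '[[4.4,-4.2,0,-3,-1],[4.4,-4.2,0,-3,-1],[4.4,-4.2,0,-3,-1],[4.4,-4.2,0,-2,-1],[4.4,-4.2,0,0,-1]]'
python3 -c "
from h import *
to([.5222,.0637,.24],AN+np.pi/2)"
```

```text
time_s: 0.82
position: [0.3294, -0.2897, 0.2459]
eef_rot: [-3.014, -0.883, 0.0]
wrist_force: [1.4, 0.4, 0.1]
width: 0.0854
[ 35.29 -19.36   0.6 ] 0.2 axes x [ 0.842  0.539 -0.   ] y [ 0.539 -0.842 -0.001] z [-0.  0. -1.] F [1.4 0.4 0.1] w 0.0854 t 0.825 q7 -0.46
```

```bash
python3 -m crank '[[5.4,-3,0,0,-1],[5.4,-3,0,0,-1],[5.4,-3,0,0,-1],[5.4,-3,0,0,-1],[5,-3,0,0,-1]]'
python3 -c "
from h import *
to([.5222,.0637,.24],AN+np.pi/2)"
```

```text
time_s: 1.45
position: [0.4731, -0.0149, 0.2469]
eef_rot: [3.014, 0.877, 0.002]
wrist_force: [0.1, -0.8, 0.7]
width: 0.0853
[ 8.36 -4.    0.68] 0.0 axes x [0.844 0.537 0.001] y [ 0.537 -0.844  0.003] z [ 0.002 -0.002 -1.   ] F [ 0.1 -0.8  0.7] w 0.0853 t 1.45 q7 -1.23
```

```bash
python3 -m crank '[[4.4,-2.1,0.3,0,-1],[4,-2,0.3,0,-1],[0.5,-0.2,0,0,-1],[0,0,0,0,-1]]'
python3 - <<'E'
from h import *
to([.5222,.0637,.18],AN+np.pi/2)
s,r=tool();W=read_camera("wrist");M=W["tool_from_camera"]
cv2.imwrite("pics/w1.png",W["pixels"][:,:,::-1])
def wp(P):
    p=r.inv().apply(np.atleast_2d(P)-s["position"]);q=np.linalg.inv(M)@np.c_[p,np.ones(len(p))].T
    q=(q[:3].T*[1,-1,-1])@W["K"].T;return (q[:,:2]/q[:,2:]).round()
f=lambda rr,a,z:[PIV[0]+rr*np.cos(a),PIV[1]+rr*np.sin(a),z]
print("kt,hub,pointer,notch3",wp([f(.1,AL,.135),f(0,0,.094),f(.123,AL,.082)]+[f(.1,AN+k*.34,.074) for k in(-1,0,1)]))
E
```

```text
time_s: 1.95
position: [0.527, 0.0769, 0.2403]
eef_rot: [3.012, 0.889, 0.003]
wrist_force: [0.2, -0.4, 0.3]
width: 0.0853
[-1.13  0.84  6.03] 0.4 axes x [0.84  0.543 0.002] y [ 0.543 -0.84   0.002] z [ 0.002 -0.    -1.   ] F [ 0.2 -0.4  0.3] w 0.0853 t 1.95 q7 -1.44
kt,hub,pointer,notch3 [[291. 234.]
 [397. 158.]
 [266. 228.]
 [344. 258.]
 [379. 264.]
 [416. 258.]]
```

View pics/w1.png

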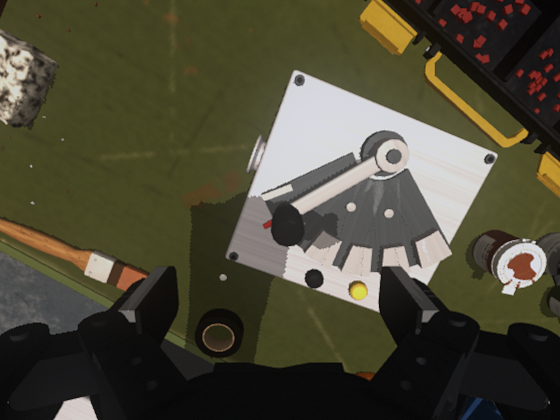

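The wrist view agrees with the fit: hub at (394,156) against a predicted (397,158), knob near (289,228) and notches near (347,256), (380,262) and (418,257). I'll turn the jaws tangential so the lever centres itself in the grip.

```bash
python3 -c "
from h import *
to([.5222,.0637,.18],AL+np.pi/2)"; python3 -m crank '[[-0.3,0.2,0.5,10,-1],[-0.3,0.2,0.5,10,-1],[-0.3,0.2,0.5,10,-1],[0,0,0.5,10,-1],[0,0,0.5,10,-1]]'
python3 -c "
from h import *
to([.5222,.0637,.18],AL+np.pi/2)"
```

```text
[-1.11  0.83  6.03] 59.6 axes x [0.84  0.542 0.002] y [ 0.542 -0.84   0.002] z [ 0.002 -0.    -1.   ] F [ 0.2 -0.3  0.6] w 0.0854 t 2.0 q7 -1.44
time_s: 2.62
position: [0.5184, 0.0582, 0.2158]
eef_rot: [3.093, -0.529, 0.005]
wrist_force: [0.2, 0.1, -0.6]
width: 0.0855
[ 0.16 -0.65  3.58] 7.4 axes x [ 0.943 -0.332  0.004] y [-0.332 -0.943  0.003] z [ 0.003 -0.004 -1.   ] F [ 0.2  0.1 -0.6] w 0.0855 t 2.625 q7 -2.22
```

```bash
python3 -m crank '[[0.1,-0.4,1.2,4,-1],[0,-0.2,1.2,3,-1],[0,0,1.0,0,-1],[0,0,0,0,-1]]'
python3 - <<'E'
from h import *
to([.5222,.0637,.119],AL+np.pi/2)
s,r=tool();W=read_camera("wrist");M=W["tool_from_camera"]
cv2.imwrite("pics/w2.png",W["pixels"][:,:,::-1])
def wp(P):
    p=r.inv().apply(np.atleast_2d(P)-s["position"]);q=np.linalg.inv(M)@np.c_[p,np.ones(len(p))].T
    q=(q[:3].T*[1,-1,-1])@W["K"].T;return (q[:,:2]/q[:,2:]).round()
f=lambda rr,a,z:[PIV[0]+rr*np.cos(a),PIV[1]+rr*np.sin(a),z]
print(wp([f(.1,AL,.135),f(0,0,.094),f(.123,AL,.082)]+[f(.1,AN+k*.34,.074) for k in(-1,0,1)]))
E
```

```text
time_s: 3.12
position: [0.5199, 0.0569, 0.1818]
eef_rot: [3.048, -0.737, 0.007]
wrist_force: [-0.7, 0.0, 0.7]
width: 0.0858
[-0.15 -0.74  6.27] -0.4 axes x [ 0.89  -0.457  0.006] y [-0.457 -0.89   0.005] z [ 0.003 -0.007 -1.   ] F [-0.7  0.   0.7] w 0.0858 t 3.125 q7 -2.36
[[265. 251.]
 [264.  65.]
 [268. 254.]
 [358. 188.]
 [392. 150.]
 [414. 102.]]
```

View pics/w2.png

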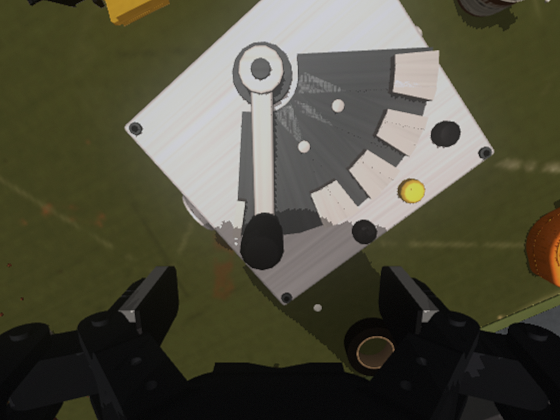

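Hub is at (261,68) against a predicted (264,65), and the knob top is near (262,250). That agrees to about 1 mm, so I go down.

```bash
python3 -m crank '[[-0.1,-0.5,1,0,-1],[0,-0.3,1,0,-1],[0,0,1.5,0,-1],[0,0,1.5,0,-1],[0,0,0.8,0,-1]]'
python3 -c "
from h import *
to([.5219,.0646,.119],AL+np.pi/2)"
```

```text
time_s: 3.8
position: [0.5244, 0.0654, 0.1218]
eef_rot: [3.05, -0.735, 0.011]
wrist_force: [0.7, 0.6, 0.4]
width: 0.0853
[-0.19  0.18  0.28] -0.3 axes x [ 0.89  -0.455  0.008] y [-0.455 -0.89   0.002] z [ 0.006 -0.006 -1.   ] F [0.7 0.6 0.4] w 0.0853 t 3.8 q7 -2.4
```

```bash
python3 -m crank '[[-0.2,0.15,0.3,0,0],[0,0,0,0,0.2],[0,0,0,0,0.4],[0,0,0,0,0.7],[0,0,0,0,1]]'; python3 -m crank '[[0,0,0,0,1],[0,0,0,0,1]]'
python3 -c "
from h import *
to([.5219,.0646,.119],AL+np.pi/2)"
```

```text
time_s: 4.42
position: [0.5219, 0.0653, 0.1189]
eef_rot: [3.051, -0.734, 0.011]
wrist_force: [1.1, 0.2, -3.8]
width: 0.0234
time_s: 4.68
position: [0.5219, 0.0653, 0.1189]
eef_rot: [3.051, -0.734, 0.011]
wrist_force: [-0.0, 0.2, -1.9]
width: 0.0231
[ 0.03  0.06 -0.01] -0.3 axes x [ 0.891 -0.455  0.008] y [-0.455 -0.891  0.002] z [ 0.006 -0.005 -1.   ] F [-0.   0.2 -1.9] w 0.0231 t 4.675 q7 -2.41
```

```bash
python3 -m crank '[[0,0,-0.5,0,1],[0,0,-0.5,0,1],[0,0,-0.35,0,1],[0,0,0,0,1]]'
python3 -c "
from h import *
for d in (.25,.5,.75,1.033): to([PIV[0]+.1*np.cos(AL+d),PIV[1]+.1*np.sin(AL+d),.132],AL+d+np.pi/2)"
```

```text
time_s: 5.18
position: [0.5218, 0.0652, 0.1325]
eef_rot: [3.051, -0.734, 0.01]
wrist_force: [2.3, -0.3, -8.0]
width: 0.0232
[0.43 2.58 0.06] -14.6 axes x [ 0.891 -0.455  0.007] y [-0.455 -0.891  0.002] z [ 0.005 -0.005 -1.   ] F [ 2.3 -0.3 -8. ] w 0.0232 t 5.175 q7 -2.4
[1.36 4.9  0.07] -28.9 axes x [ 0.891 -0.455  0.007] y [-0.455 -0.891  0.002] z [ 0.005 -0.005 -1.   ] F [ 2.3 -0.3 -8. ] w 0.0232 t 5.175 q7 -2.4
[2.83 6.91 0.09] -43.3 axes x [ 0.891 -0.455  0.007] y [-0.455 -0.891  0.002] z [ 0.005 -0.005 -1.   ] F [ 2.3 -0.3 -8. ] w 0.0232 t 5.175 q7 -2.4
[5.03 8.68 0.11] -59.5 axes x [ 0.891 -0.455  0.007] y [-0.455 -0.891  0.002] z [ 0.005 -0.005 -1.   ] F [ 2.3 -0.3 -8. ] w 0.0232 t 5.175 q7 -2.4
```

```bash
python3 -m crank '[[0.08,1.3,0,-7.4,1],[0.08,1.3,0,-7.4,1],[0.08,1.3,0,-7.4,1],[0.05,0,0,0,1]]'
cat >> h.py <<'E'
def st():
    s,r=tool(); p=s["position"][:2]-PIV
    a=np.arctan2(p[1],p[0])%(2*np.pi); m=r.as_matrix()
    print("d",round(a-AL,3),"of 1.033; radius",np.hypot(*p).round(4),"z",s["position"][2].round(4),"jaw err deg",np.degrees(np.arctan2(-m[1,0],-m[0,0])%(2*np.pi)-a).round(1),"F rad,tan,z",(s["wrist_force"][:2]@[np.cos(a),np.sin(a)]).round(1),(s["wrist_force"][:2]@[-np.sin(a),np.cos(a)]).round(1),s["wrist_force"][2].round(1),"w",round(s["width"],4),"t",s["time_s"])
E
python3 -c "
from h import *
st()"
```

```text
time_s: 5.68
position: [0.5118, 0.0265, 0.1322]
eef_rot: [3.134, -0.118, 0.01]
wrist_force: [-0.4, 0.6, -7.3]
width: 0.023
d 0.389 of 1.033; radius 0.1 z 0.1322 jaw err deg 0.2 F rad,tan,z 0.5 -0.6 -7.3 w 0.023 t 5.675
```

Tracking is accurate. I swing on to the land between notches 1 and 2.

```bash
python3 -m crank '[[0.08,1.3,0,-7.4,1],[0.08,1.3,0,-7.4,1],[0.08,1.3,0,-7.4,1],[0.06,1,0,-5.7,1],[0.03,0,0,0,1]]'
python3 -c "
from h import *
st()"
```

```text
time_s: 6.3
position: [0.5205, -0.0202, 0.132]
eef_rot: [3.071, 0.637, 0.006]
wrist_force: [0.1, -0.1, -7.5]
width: 0.023
d 0.871 of 1.033; radius 0.0989 z 0.132 jaw err deg 0.3 F rad,tan,z -0.1 0.1 -7.5 w 0.023 t 6.3
```

```bash
python3 -m crank '[[0,0,0.35,0,1],[0,0,0.05,0,1],[0,0,0,0,0.3],[0,0,0,0,0.3],[0,0,0,0,0.3]]'
python3 -c "
from h import *
st()"
```

```text
time_s: 6.92
position: [0.5211, -0.0178, 0.1294]
eef_rot: [3.072, 0.63, 0.01]
wrist_force: [0.3, 0.3, -0.3]
width: 0.0297
d 0.851 of 1.033; radius 0.0975 z 0.1294 jaw err deg 1.2 F rad,tan,z -0.4 -0.2 -0.3 w 0.0297 t 6.925
```

```bash
python3 -m crank '[[-0.2,0.5,0,-3.5,0.3],[-0.05,0.5,0,-2.3,0.3],[0,0.3,0,-1.8,0.3]]'
python3 -c "
from h import *
st()"
python3 -m crank '[[0,0.3,0,-1.7,0.3]]'
python3 -c "
from h import *
st()"
```

```text
time_s: 7.3
position: [0.5242, -0.0277, 0.13]
eef_rot: [3.022, 0.843, 0.011]
wrist_force: [-1.3, 3.2, -2.5]
width: 0.0301
d 0.956 of 1.033; radius 0.0988 z 0.13 jaw err deg 3.2 F rad,tan,z -0.4 -3.4 -2.5 w 0.0301 t 7.3
time_s: 7.42
position: [0.5255, -0.0297, 0.1299]
eef_rot: [3.009, 0.891, 0.01]
wrist_force: [-2.4, 3.1, -2.2]
width: 0.03
d 0.979 of 1.033; radius 0.0987 z 0.1299 jaw err deg 3.6 F rad,tan,z 0.6 -3.9 -2.2 w 0.03 t 7.425
```

```bash
for i in 1; do python3 -m crank '[[0,0.3,0,-1,0.3]]' >/dev/null
python3 -c "
from h import *
st()"
python3 -m crank '[[0,0.3,0,-1,0.3]]' >/dev/null
python3 -c "
from h import *
st()"; done
```

```text
d 1.007 of 1.033; radius 0.0987 z 0.1298 jaw err deg 3.1 F rad,tan,z 0.5 -3.2 -2.9 w 0.0298 t 7.55
d 1.042 of 1.033; radius 0.0988 z 0.1298 jaw err deg 2.2 F rad,tan,z 0.4 0.0 -0.5 w 0.0298 t 7.675
```

Tangential force fell to 0, which suggests the pin snapped in. I push on gently to feel for the wall.

```bash
for i in 1; do python3 -m crank '[[0,0.2,0,-1,0.3]]' >/dev/null
python3 -c "
from h import *
st()"
python3 -m crank '[[0,0.2,0,-1,0.3]]' >/dev/null
python3 -c "
from h import *
st()"; done
```

```text
d 1.061 of 1.033; radius 0.0988 z 0.1298 jaw err deg 2.2 F rad,tan,z -0.7 -7.3 0.8 w 0.03 t 7.8
d 1.063 of 1.033; radius 0.0985 z 0.1298 jaw err deg 3.1 F rad,tan,z -1.0 -10.5 0.9 w 0.0299 t 7.925
```

The wall stops it at 10 N and only 0.2 mm of motion, so the pin is captured. I back off, open, lift clear and check.

```bash
python3 -m crank '[[0,-0.25,0,0,0.3],[0,0,0,0,-0.3],[0,0,0,0,-1],[0,0,0,0,-1],[0,0,0,0,-1]]'; python3 -m crank '[[0,0,-2,0,-1],[0,0,-3,0,-1],[0,0,-3,0,-1],[-3,0,-2,0,-1],[-4,0,-1,0,-1]]'; python3 -m crank '[[-4,0,-2,0,-1],[0,0,-2,0,-1],[0,0,0,0,-1]]'
python3 - <<'E'
from h import *
st()
T=read_camera("top");S=read_camera("side");s,r=tool();W=read_camera("wrist");M=W["tool_from_camera"]
def wp(P):
    p=r.inv().apply(np.atleast_2d(P)-s["position"]);q=np.linalg.inv(M)@np.c_[p,np.ones(len(p))].T
    q=(q[:3].T*[1,-1,-1])@W["K"].T;return (q[:,:2]/q[:,2:]).round()
f=lambda rr,a,z:[PIV[0]+rr*np.cos(a),PIV[1]+rr*np.sin(a),z]
for h in (0,.009):
    P=[f(.1,AN+.02,.135+h),f(0,0,.094),f(.123,AN+.02,.082)]
    print(h,"wrist",wp(P).tolist(),"side crop",((proj(S,P)-[235,195])*4.4).round().tolist())
cv2.imwrite("pics/w3.png",W["pixels"][:,:,::-1])
b=cv2.resize(S["pixels"][195:320,235:395,::-1],(0,0),fx=4.4,fy=4.4,interpolation=cv2.INTER_CUBIC);cv2.imwrite("pics/s3.png",b)
cv2.imwrite("pics/t3.png",T["pixels"][:,:,::-1])
E
```

```text
time_s: 8.55
position: [0.5302, -0.0367, 0.1305]
eef_rot: [2.974, 1.001, 0.01]
wrist_force: [0.9, -0.2, -0.0]
width: 0.0855
time_s: 9.18
position: [0.4739, -0.0781, 0.2425]
eef_rot: [2.974, 1.007, 0.01]
wrist_force: [-0.5, 0.6, -0.1]
width: 0.0855
time_s: 9.55
position: [0.4388, -0.1056, 0.284]
eef_rot: [2.973, 1.0, 0.009]
wrist_force: [0.5, 0.0, 0.3]
width: 0.0853
d 1.091 of 1.033; radius 0.2128 z 0.284 jaw err deg 1.4 F rad,tan,z -0.4 0.3 0.3 w 0.0853 t 9.55
0 wrist [[278.0, 58.0], [286.0, -70.0], [276.0, 96.0]] side crop [[283.0, 183.0], [470.0, 185.0], [233.0, 298.0]]
0.009 wrist [[278.0, 56.0], [286.0, -70.0], [276.0, 96.0]] side crop [[283.0, 166.0], [470.0, 185.0], [233.0, 298.0]]
```

View pics/s3.png

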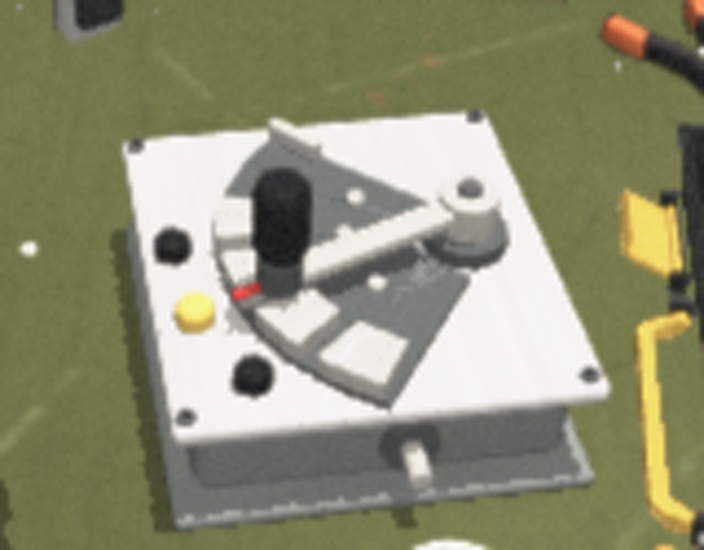

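View pics/w3.png

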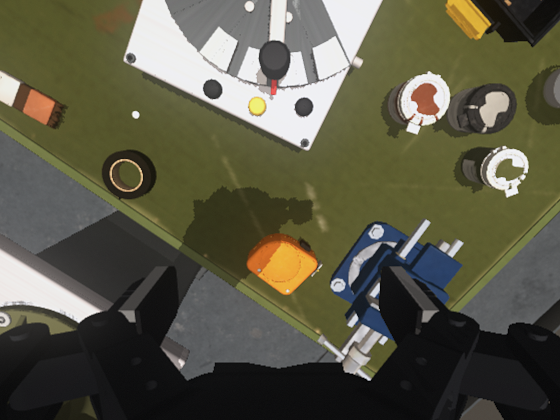

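The side crop shows the knob top at about (283,184). The prediction is (283,183) with the plunger home and (283,166) with it on a land, so it is home. There are two lands on each side of the lever, so it is in the middle notch. The wrist view has the pointer at (274,88), between yellow (257,106) and black (304,107) and nearer yellow. The gripper is clear.

```bash
python3 -c "
from h import *
a=cv2.imread('pics/top0.png');b=cv2.imread('pics/t3.png')
for n,(y,x) in dict(sand=(164,201),rock=(220,199),tape=(258,380)).items(): print(n,cv2.absdiff(a[y-22:y+22,x-18:x+18],b[y-22:y+22,x-18:x+18]).mean())
print(finish_job())"
```

```text
sand 8.026936026936028
rock 7.90256734006734
tape 11.774200336700337
the job is handed in; nothing more can be done
None
```

The gearbox is in the yellow-marked gear, which is the middle notch. I gripped the knob, drew it up 13.6 mm and swung the lever to the land before that notch. Then I loosened the jaws and pushed lightly until the plunger snapped in. After that I let go and backed the gripper clear; the robot's clock stood at about 9.6 s of the 45 s allowed.

**Final checks**
- **Plunger home:** the sliding force of 3–4 N fell to 0 at the notch, then the wall stopped the lever at about 10 N. In the side view the knob top is at row 184; I expected 183 if home and 166 if still on a land.
- **Right notch:** the lever has two lands on each side. The plate sits about 0.095 rad off the buttons, close to the 0.10 limit, but yellow is still the nearest button.
- **Small disagreement:** the pushed lever stopped about 0.03–0.05 rad past my camera estimate of the notch centre. Notch play and measurement error could explain most of that, and neighbouring notches are 0.34 rad apart.
- **Bystanders:** the arm never went near the sanding block, rock or tape measure, and the contact forces I read came only from handling the knob. A before/after image comparison was inconclusive, with differences of 8–12 grey levels that could be noise or the arm's shadow. I handed in without looking closer.

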